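# Drive a tight dowel out of a housing with a drift

## Task

Take the drift out of its stand, put its shank down the hole in the top of the housing block and press the tight dowel inside down and out, so that it drops into the tray below; press on gently until the drift's shoulder is felt to rest on the ring inside the hole, and never force it. Then put the drift back upright in its stand, fully home, and leave the other things on the bench alone.

Things in the scene. Friction and masses are not known exactly. Their poses are not given: they have to be found in the camera images.
- bore_mouth (a point): centre of the 26 mm hole in the top face of the bare aluminium housing block, 82 mm over the bench, z up along the bore. A fixed steel guide ring, 6 mm thick with a 17 mm hole (2 mm chamfer), sits in the bore, its top somewhere between 3 and 15 mm below this face: its depth differs each time and is not reported. The lowest 24 mm of the bore are 20 mm wide, open below
- tray_floor (a point): centre of the floor of the tray straight below the bore, 76 mm below bore_mouth, 30 mm below the block's underside; the tray inside its 8 mm rim is 44 mm square
- dowel_center (a point): centre of the plain steel dowel, 18 mm in diameter, 22 mm long, z along it. It starts in the lower part of the bore, its top end 22 to 24 mm below the block's top face. In the tray, upright, its centre is 11 mm above tray_floor
- drift_grip (a point): where to grip the drift, a solid steel tool of about 0.2 kg standing upright in its stand: on the axis of its thick round barrel (23 mm in diameter, 66 mm long), in the grooved part. z up along it. This point is 45 mm above the shoulder under the barrel, 72.5 mm above the tip, 21 mm below the top end
- drift: the same drift; origin at the centre of its tip, z up along it. From the tip: thin shank 15 mm in diameter, 27.5 mm long (2 mm chamfer at the tip), then a square shoulder and the barrel, 23 mm in diameter. The barrel enters the housing's hole up to 15 mm before the shoulder meets the ring. More than 25 N of pressing on dowel, ring or block counts as forcing
- stand_mouth (a point): centre of the hole in the top face of the fixed grey plastic drift stand, a block 70 x 70 mm and 45 mm high; the hole is 18.5 mm wide, goes right down, and has a 2 mm chamfer. With the drift home its shoulder rests on this face, drift_grip 45 mm above this point
- housing: the fixed housing: aluminium block 74 x 74 x 46 mm on four pillars over a low-rimmed steel tray; origin on the bench below the bore, z up. Four spring balls in the bore, 26 mm below the top of the guide ring, grip the dowel: sliding it takes roughly 3 to 17 N, most at the start (it varies); they let go when its top end passes them, about 2 mm before the drift's shoulder meets the ring
- dowel: the dowel; origin at the centre of its lower end
- spanner: loose adjustable spanner, 34 x 149 x 11 mm, lying on the bench; leave alone
- syringe: loose syringe, 34 x 128 x 24 mm, lying on the bench; leave alone
- pill_tin: loose small round metal tin, 48 mm in diameter, 21 mm high; leave alone
- usb_stick: loose memory stick, 18 x 54 x 8 mm, lying on the bench; leave alone
Things that resemble listed ones, but are neither listed nor needed, are in the scene too. What is shaped like the drift but orange or red is not meant.

How it is judged:
By the outcome, as a careful person would: the job done as asked, in the order asked, and still so for the second after the job is handed in, with the robot touching nothing.
It also fails if it takes over 72 s, if anything falls off the work surface, if the arm or the gripper's body presses on something with over 40 N, if the wrist force passes 120 N, or if a joint passes its speed limit or range.

## Robot

A 6-joint arm with a two-finger parallel gripper is mounted at the origin on a cart in front of the work surface, level with it; the furniture and walls round the work are solid. World frame = base frame: x ahead of the robot, y to its left, z up, the work surface at z = 0. Lengths are in m, angles in rad, forces in N, time in s.
With the tool pointing down it reaches from about 0.35 to 0.975 m from the base axis. Payload 4.9 kg.
Tool frame: the origin (TCP) lies midway between the tips of the shut fingers; the grasp point (between the pads) lies ctrl.tcp_to_grasp behind it (ctrl.tcp_to_grasp is the distance from the TCP to the grasp point, in m); z points along the fingers, y is the direction in which the jaws open and shut (so a half turn about z gives the same grasp; the last joint's range is limited). The gripper opens to 85 mm and grips with 20 to 120 N. Pads are 22 mm wide; open, the fingers measure 114 mm over their backs; the gripper's body (76 mm by 85 mm) begins 54 mm behind the grasp point. The pads swing forward as they close: fully open they stand 13 mm farther back than shut.
Start: joints at [-1.367, 0.053, 1.613, -0, 1.476, -0.119], TCP at [0.198, -0.593, 0.231] pointing down, gripper open.
Joint ranges: [-3.01, 3.01], [-1.01, 2.22], [0.06, 2.58], [-1.02, 4.17], [0.09, 2.62], [-3.14, 3.14]. Speed limits (rad/s): [2.57, 2.57, 3.14, 3.14, 3.14, 3.14].

## Interface

Orientations are given as a rotation vector (axis times angle).
In Python, from station import ctrl, get_image, calibration, finish_job, models gives the robot as it stands.
- The arm moves only by the shell command python3 -m creep 'ROWS' [FORCE]. ROWS is JSON, a list of rows, each a list of 7 numbers: the opening, from 0 (shut) to 1 (fully open), then the shift along the tool's x, y, z in m, then the turn, a rotation vector about the tool's x, y, z in degrees. A call has 1 to 20 rows; each row shifts and turns the commanded pose from where the row before left it, along the tool's axes as they then stand; what a row does not reach is not made up. A row lasts 1/10 s, in which the tool goes at most 50 mm and 8.59 degrees, less where a joint would pass 70% of its speed; a pose out of reach is approached as far as the arm can. A call with a gripper value outside its range is refused whole. The fingers move at their own pace and stop on an object; FORCE is the grip in N (left out, the last holds). Time passes only in rows, so rows that do not move let the fingers close. It gives the time, the measured TCP pose, the force and the opening at its end, in the units of the state.
- ctrl.get_obs(): the state, without advancing time (a new reading comes with each control period).
- get_image(name): name is "scene" or "top" or "wrist"; returns the picture (400x640x3 uint8, red, green, blue); there is no depth.
- calibration(name): a dict with "mtx" (3x3 intrinsics, pixels), "R" (3x3) and "t" (3): a world point X has camera coordinates R X + t. Camera axes: x right, y down, z forward; pixel columns grow to the right and rows downward; lengths in m; the calibration is good to about 2 mm. A picture is of the moment at which its call begins: read the wrist's pose just before it. calibration takes no time and is no camera call; for the wrist camera it gives the pose at the moment of the call.
- finish_job(): hands the job in, once; it reports no verdict.
Trained networks look in the newest picture that a camera, given by its name, has taken for a name from the list of things; names that differ only in an ending like _2 or _b are one class to them, and where a whole thing is asked for, a point or a joint stands for the part that bears it (a point fixed in the world has none). Each returns a list of dicts, best first, with "conf" (0 to 1); they miss things now and then, are a little off and sometimes report something else, mostly with a low value. They report only what shows in the picture. A call takes as long as a camera call. They do not tell look-alikes from the thing itself.
- models.search_frame(camera, name): "extent" ([left, top, right, bottom] in pixels, round what is visible of it).
The state is a dict: "t": time; "q": joint angles; "dq": joint speeds; "effort": joint torques, N m; "tool_pos": TCP position; "tool_rot": TCP orientation; "contact_force": force on the tool from outside, world axes, zero at the start; "wrist_torque": the same for the moment, N m; "opening": finger opening in m.
Only numpy, scipy, OpenCV 4.12 (cv2) and the standard library are available. Lean on these libraries where they do the work, as an engineer would, in place of code of your own. Each camera call takes 0.05 s, during which the arm holds its last target. There are 200 camera calls.

## Working session

There is one attempt and no reset: what is moved stays moved. The work goes in short steps, Python scripts to look and compute and a shell command to move; the robot and the scene stay as the last step left them, time stands still between calls to the robot, and variables do not carry over. Pictures are saved under pics/ and viewed, about 8 in all and at most 12, crops included, and the job is handed in when it is done.

```bash
mkdir -p pics
cat > h.py <<'E'
import numpy as np, cv2
from station import ctrl,get_image,calibration,models
def save(cam,fn,crop=None,scale=1):
    c=calibration(cam); im=get_image(cam)[:,:,::-1].copy()
    o=im
    if crop: o=im[crop[1]:crop[3],crop[0]:crop[2]]
    if scale!=1:o=cv2.resize(o,None,fx=scale,fy=scale,interpolation=cv2.INTER_CUBIC)
    cv2.imwrite('pics/'+fn,o); return im,c
def ray(c,u,v,z):
    R=np.array(c['R']);t=np.array(c['t']);K=np.array(c['mtx'])
    d=R.T@np.linalg.solve(K,[u,v,1.]);o=-R.T@t
    return o+d*(z-o[2])/d[2]
def proj(c,X):
    p=np.array(c['mtx'])@(np.array(c['R'])@np.array(X)+np.array(c['t']));return p[:2]/p[2]
E
python3 - <<'E'
from h import *
a,_=save('scene','s1.png'); 
for n in ['drift','housing','stand_mouth','bore_mouth','drift_grip']:
    for d in models.search_frame('scene',n)[:3]: print('scene',n,np.round(d['extent']),round(d['conf'],2))
b,c=save('top','t1.png')
for n in ['drift','housing','stand_mouth','bore_mouth','drift_grip']:
    for d in models.search_frame('top',n)[:3]:
        e=d['extent'];print('top',n,np.round(e),round(d['conf'],2),ray(c,(e[0]+e[2])/2,(e[1]+e[3])/2,.08).round(3))
print(ctrl.get_obs(),ctrl.tcp_to_grasp)
cv2.imwrite('pics/st1.png',cv2.resize(np.vstack([a,b]),None,fx=.75,fy=.75,interpolation=cv2.INTER_AREA))
E
```

```text
scene drift [323. 147. 335. 188.] 0.86
scene drift [372. 152. 385. 182.] 0.69
scene drift [420. 166. 435. 179.] 0.53
scene housing [240. 216. 301. 286.] 0.68
scene stand_mouth [352. 169. 399. 207.] 0.61
scene stand_mouth [243. 217. 298. 285.] 0.6
scene bore_mouth [242. 220. 298. 282.] 0.66
scene drift_grip [416. 180. 427. 217.] 0.67
scene drift_grip [420. 167. 434. 179.] 0.61
scene drift_grip [372. 152. 387. 178.] 0.55
top drift [394. 248. 405. 258.] 0.6 [ 0.405 -0.02   0.08 ]
top housing [258. 165. 298. 209.] 0.67 [0.576 0.282 0.08 ]
top stand_mouth [376. 195. 419. 233.] 0.83 [ 0.502 -0.018  0.08 ]
top bore_mouth [257. 166. 299. 210.] 0.73 [0.573 0.281 0.08 ]
top drift_grip [377. 160. 388. 173.] 0.66 [0.626 0.013 0.08 ]
top drift_grip [394. 198. 408. 214.] 0.58 [ 0.523 -0.03   0.08 ]
{'t': 0.6, 'q': array([-1.36702198e+00,  5.26868219e-02,  1.61285338e+00, -3.42612082e-06,
        1.47601445e+00, -1.19003171e-01]), 'dq': array([-0.0004083 ,  0.0008002 , -0.00180368, -0.00048319, -0.00083688,
       -0.00039989]), 'effort': array([-5.08817102e-04, -3.93408000e+01, -3.70231497e+01, -1.00311381e-04,
        7.25859609e-04, -1.59487143e-06]), 'tool_pos': array([ 0.1982482 , -0.59272182,  0.23133964]), 'tool_rot': array([ 3.10073020e+00,  5.04813994e-01, -2.82367370e-06]), 'contact_force': array([-0.11390176,  0.61544404, -0.78000691]), 'wrist_torque': array([-0.007862  , -0.02037222,  0.06624175]), 'opening': 0.08559215019251809} 0.0187
```

View pics/st1.png

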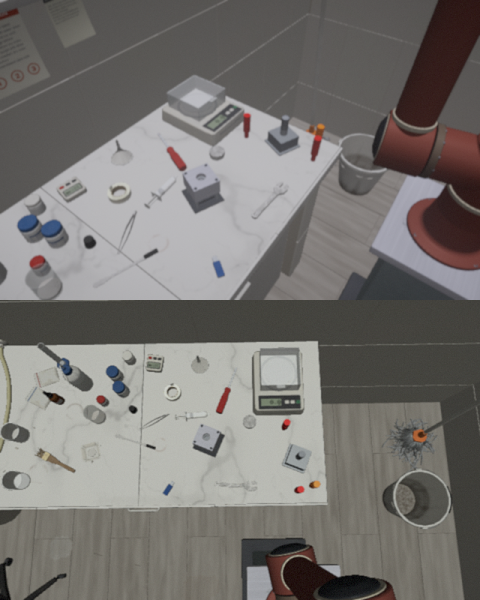

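The stand with the grey drift is at about (397,207) in the full top picture. The housing is at about (277,187), and the red and orange look-alikes are near (382,165), (400,253) and (420,246). Next I move above the stand for a wrist view.

```bash
cat >> h.py <<'E'
from scipy.spatial.transform import Rotation as Ro
def go(X,yaw=None):
    o=ctrl.get_obs();R=Ro.from_rotvec(o['tool_rot']).as_matrix()
    print('tool shift mm',(R.T@(np.array(X)-o['tool_pos'])*1000).round(1),'tcp',o['tool_pos'].round(4),'tilt of z',R[:,2].round(4),'xaxis',R[:,0].round(3))
E
python3 - <<'E'
from h import *
c=calibration('top')
print(ray(c,397.5,214,.045),ray(c,401,206,.111),ray(c,278,187,.082))
w=calibration('wrist');R=np.array(w['R']);o=ctrl.get_obs();T=Ro.from_rotvec(o['tool_rot']).as_matrix()
print(w['mtx'],'cam in tool',T.T@(-R.T@w['t']-o['tool_pos']),'cam axes in tool\n',(R@T).round(3))
go([.45,-.02,.33])
E
```

```text
[ 0.50696188 -0.02592638  0.045     ] [ 0.51753683 -0.02325559  0.111     ] [0.57571849 0.28150939 0.082     ]
[[359.00871887   0.         324.15013251]
 [  0.         359.00871887 202.52249682]
 [  0.           0.           1.        ]] cam in tool [ 0.07549472  0.0005781  -0.14219787] cam axes in tool
 [[ 0.002  1.     0.002]
 [-0.955  0.002 -0.297]
 [-0.297 -0.002  0.955]]
tool shift mm [ 420.4 -463.3  -98.7] tcp [ 0.1982 -0.5927  0.2313] tilt of z [ 0. -0. -1.] xaxis [ 0.948  0.317 -0.   ]
```

```bash
python3 -m creep '[[1,30,-28,-5,0,0,0],[1,30,-28,-5,0,0,0],[1,30,-28,-5,0,0,0],[1,30,-28,-5,0,0,0],[1,30,-28,-5,0,0,0],[1,30,-28,-5,0,0,0],[1,30,-28,-5,0,0,0],[1,30,-28,-5,0,0,0],[1,30,-28,-5,0,0,0],[1,30,-28,-5,0,0,0],[1,30,-28,-5,0,0,0],[1,30,-28,-5,0,0,0],[1,30,-28,-5,0,0,0],[1,30,-28,-5,0,0,0],[1,30,-28,-5,0,0,0],[1,25,-19,0,0,0,0],[1,0,0,0,0,0,0]]' | tail -5
```

```text
t: 2.3
tool_pos: [0.5829, 0.1075, 0.3209]
tool_rot: [-3.098, -0.514, 0.001]
contact_force: [-0.6, 0.5, -0.5]
opening: 0.0855
```

Overshot: the move travelled about 1.23 times what I commanded. I'll check the scale on the way back.

```bash
python3 - <<'E'
from h import *
print(ctrl.get_obs()['dq'].round(3))
go([.51,-.025,.32])
E
python3 -m creep '[[1,0,0,0,0,0,0]]';python3 -m creep '[[1,-20,20,0,0,0,0],[1,-20,20,0,0,0,0],[1,0,0,0,0,0,0],[1,0,0,0,0,0,0]]'; python3 -c "
from h import *
go([.51,-.025,.32])"
```

```text
[-0.064 -0.058  0.058 -0.049  0.041 -0.04 ]
tool shift mm [-111.8  101.8    0.8] tcp [0.5829 0.1075 0.3209] tilt of z [-0.0011  0.0015 -1.    ] xaxis [ 0.947  0.323 -0.001]
t: 2.4
tool_pos: [0.5815, 0.1039, 0.3214]
tool_rot: [3.1, 0.508, -0.002]
contact_force: [-0.0, 0.5, -0.1]
opening: 0.0858
t: 2.8
tool_pos: [0.5361, 0.0117, 0.3226]
tool_rot: [3.102, 0.499, 0.002]
contact_force: [0.2, 1.1, -0.6]
opening: 0.0854
tool shift mm [-36.2  26.7   2.6] tcp [0.5361 0.0117 0.3226] tilt of z [ 0.0014  0.     -1.    ] xaxis [0.95  0.314 0.001]
```

Shifts are in metres, so those rows were clipped to the 50 mm limit, with no harm done. I'll use metres from here.

```bash
python3 -m creep '[[1,-0.036,0.027,0.002,0,0,0],[1,0,0,0,0,0,0],[1,0,0,0,0,0,0]]'
python3 - <<'E'
from h import *
a,c=save('wrist','w1.png')
go([.51,-.025,.32])
for n in ['drift','stand_mouth','drift_grip']:
    for d in models.search_frame('wrist',n)[:3]: print(n,np.round(d['extent']),round(d['conf'],2))
print(proj(c,[.507,-.026,.045]),proj(c,[.507,-.026,.111]))
E
```

```text
t: 3.1
tool_pos: [0.5112, -0.0236, 0.3203]
tool_rot: [-3.101, -0.503, -0.001]
contact_force: [-0.3, 0.6, -0.3]
opening: 0.0854
tool shift mm [-2.   1.3  0.3] tcp [ 0.5114 -0.0231  0.3203] tilt of z [ 8.e-04  4.e-04 -1.e+00] xaxis [0.948 0.317 0.001]
drift [328. 224. 352. 264.] 0.96
drift [318. 139. 344. 172.] 0.9
drift [283. 219. 303. 266.] 0.62
stand_mouth [283. 103. 375. 194.] 0.63
stand_mouth [ 84. 134. 199. 194.] 0.39
drift_grip [286. 220. 304. 264.] 0.94
drift_grip [315.  20. 341.  49.] 0.8
drift_grip [330. 219. 351. 265.] 0.61
[325.2067987 162.5714361] [325.23745337 175.05863917]
```

View pics/w1.png

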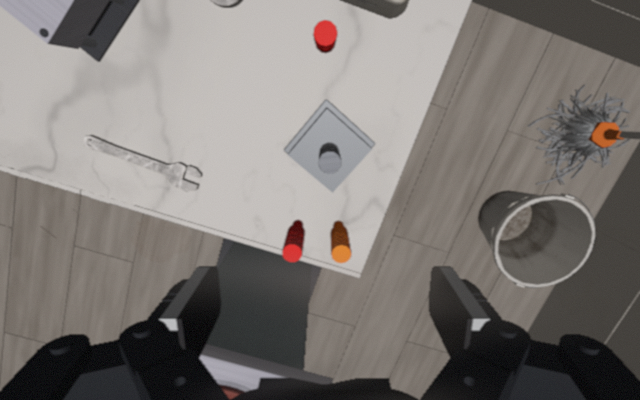

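Run:
```python
from h import *
im=cv2.imread('pics/w1.png');c=calibration('wrist')
o=cv2.resize(im[95:200,275:385],None,fx=7,fy=5.7*7/5.7,interpolation=cv2.INTER_CUBIC)
o=o[:600] if o.shape[0]<600 else cv2.resize(im[95:200,275:385],None,fx=5.7,fy=5.7,interpolation=cv2.INTER_CUBIC)
cv2.imwrite('pics/w1c.png',o)
for z,u,v in [(.111,330,163),(.045,328,148),(.045,329.5,146)]: print(z,ray(c,u,v,z).round(4))
```

```text
0.111 [ 0.5205 -0.0257  0.111 ]
0.045 [ 0.5246 -0.0228  0.045 ]
0.045 [ 0.5274 -0.0237  0.045 ]
```

View pics/w1c.png

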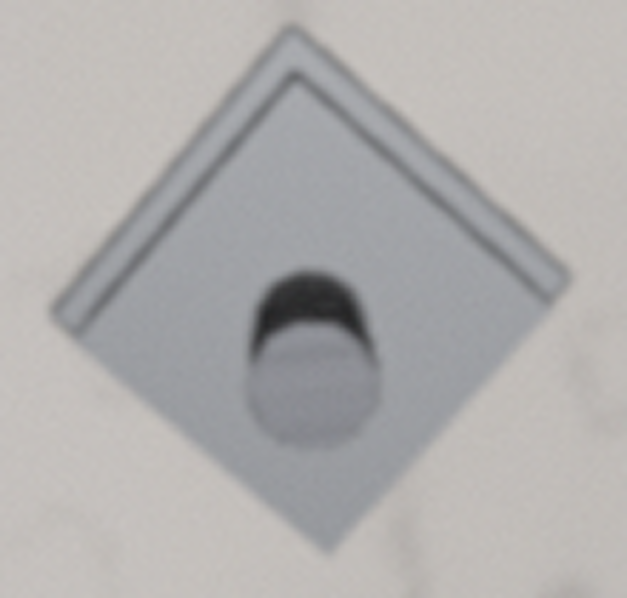

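The crop shows the drift's top disc at (330,162.5) and the stand-face centre at about (330,150). Both put the axis near (0.521,-0.025). I'll go lower and refine.

```bash
python3 -c "
from h import *
go([.521,-.025,.16])"
python3 -m creep '[[1,0.008,0.005,0.035,0,0,0],[1,0,0,0.045,0,0,0],[1,0,0,0.045,0,0,0],[1,0,0,0.035,0,0,0],[1,0,0,0,0,0,0],[1,0,0,0,0,0,0]]'
python3 - <<'E'
from h import *
a,c=save('wrist','w2.png')
go([.521,-.025,.0715])
for n in ['drift','stand_mouth','drift_grip']:
    for d in models.search_frame('wrist',n)[:2]: print(n,np.round(d['extent']),round(d['conf'],2))
p=proj(c,[.521,-.025,.111]);print(p,proj(c,[.521,-.025,.045]))
x,y=max(int(p[0])-100,0),max(int(p[1])-75,0)
print(x,y);cv2.imwrite('pics/w2c.png',cv2.resize(a[y:y+150,x:x+200],None,fx=4,fy=4,interpolation=cv2.INTER_CUBIC))
E
```

```text
tool shift mm [  8.1   5.2 160.1] tcp [ 0.5116 -0.0227  0.3201] tilt of z [ 2.e-04  2.e-04 -1.e+00] xaxis [0.948 0.318 0.   ]
t: 3.9
tool_pos: [0.5207, -0.0252, 0.1603]
tool_rot: [-3.1, -0.506, 0.001]
contact_force: [0.3, -0.3, 0.7]
opening: 0.0855
tool shift mm [-0.8 -0.9 90.7] tcp [ 0.5218 -0.0255  0.1622] tilt of z [ 2.9e-03 -5.0e-04 -1.0e+00] xaxis [0.948 0.318 0.003]
drift [308. 181. 347. 245.] 0.72
drift [296.   1. 343.  44.] 0.69
stand_mouth [260. 119. 395. 255.] 0.66
drift_grip [253. 283. 290. 376.] 0.93
drift_grip [306. 183. 346. 249.] 0.73
[323.51768459 228.49803095] [323.89734995 196.14542408]
223 153
```

View pics/w2c.png

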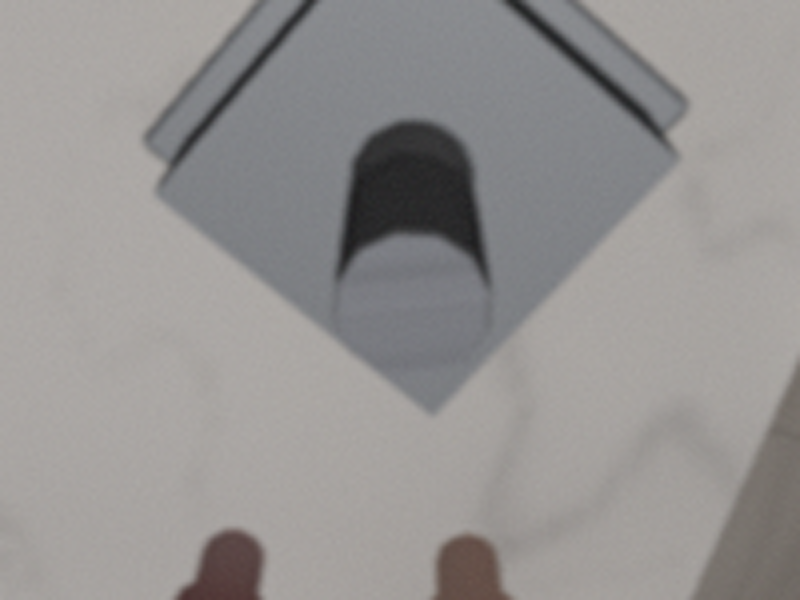

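The top disc is centred at (326,228) against a predicted (323.5,228.5), so I shift tool y by about +1.3 mm, then descend and grip.

```bash
python3 -m creep '[[1,0,0.0013,0.03,0,0,0],[1,0,0,0.03,0,0,0],[1,0,0,0.02,0,0,0],[1,0,0,0.009,0,0,0],[1,0,0,0,0,0,0],[0.2,0,0,0,0,0,0],[0.2,0,0,0,0,0,0],[0.15,0,0,0,0,0,0],[0.1,0,0,0,0,0,0],[0,0,0,0,0,0,0],[0,0,0,0,0,0,0],[0,0,0,0,0,0,0],[0,0,0,0,0,0,0],[0,0,0,0,0,0,0]]' 60; python3 -c "
from h import *
o=ctrl.get_obs();print(o['contact_force'],o['wrist_torque'],o['opening']);go([.5215,-.0264,.0715])"
```

```text
t: 5.5
tool_pos: [0.5213, -0.0269, 0.0718]
tool_rot: [3.101, 0.505, 0.001]
contact_force: [-0.8, 0.5, 5.7]
opening: 0.0219
[-0.8428228   0.46001166  5.66507997] [ 0.17165359  0.18998959 -0.01141318] 0.021856066381990995
tool shift mm [ 0.4 -0.4  0.3] tcp [ 0.5213 -0.0269  0.0718] tilt of z [ 9.e-04  1.e-04 -1.e+00] xaxis [0.948 0.317 0.001]
```

```bash
python3 -m creep '[[0,0,0,-0.01,0,0,0],[0,0,0,-0.01,0,0,0],[0,0,0,-0.02,0,0,0],[0,0,0,-0.02,0,0,0],[0,0,0,-0.03,0,0,0],[0,0,0,-0.04,0,0,0],[0,0,0,-0.03,0,0,0],[0,0,0,0,0,0,0],[0,0,0,0,0,0,0]]'; python3 -c "
from h import *
o=ctrl.get_obs();print(o['contact_force'],o['wrist_torque'],o['opening']);go([.5215,.2634,.23])"
```

```text
t: 6.4
tool_pos: [0.5209, -0.027, 0.2316]
tool_rot: [3.1, 0.505, 0.002]
contact_force: [-1.0, -0.5, -1.5]
opening: 0.0218
[-1.00824045 -0.51357727 -1.50739134] [-0.00670319  0.01159876  0.02031459] 0.021839238877300212
tool shift mm [  92.7 -275.2    1.5] tcp [ 0.5209 -0.027   0.2316] tilt of z [ 1.1e-03 -3.0e-04 -1.0e+00] xaxis [0.948 0.317 0.001]
```

```bash
python3 -m creep '[[0,0.01,-0.025,0,0,0,0],[0,0.013,-0.04,0,0,0,0],[0,0.013,-0.04,0,0,0,0],[0,0.013,-0.04,0,0,0,0],[0,0.013,-0.04,0,0,0,0],[0,0.013,-0.04,0,0,0,0],[0,0.012,-0.035,0,0,0,0],[0,0.006,-0.015,0,0,0,0],[0,0,0,0,0,0,0],[0,0,0,0,0,0,0],[0,0,0,0,0,0,0]]'
python3 - <<'E'
from h import *
a,c=save('wrist','w3.png')
for n in ['housing','bore_mouth','drift']:
    for d in models.search_frame('wrist',n)[:2]: print(n,np.round(d['extent']),round(d['conf'],2))
p=proj(c,[.576,.2815,.082]);print(p)
go([.576,.2815,.23])
E
```

```text
t: 7.5
tool_pos: [0.5217, 0.262, 0.2302]
tool_rot: [3.1, 0.502, -0.002]
contact_force: [-0.1, -0.6, -1.1]
opening: 0.0219
housing [252.  21. 384. 161.] 0.65
bore_mouth [252.  21. 383. 160.] 0.58
drift [509. 324. 574. 388.] 0.88
drift [293. 215. 359. 354.] 0.72
[322.35700447 114.31213467]
tool shift mm [57.3 -1.1  1.1] tcp [0.522  0.2624 0.2311] tilt of z [ 1.e-04 -1.e-04 -1.e+00] xaxis [0.949 0.316 0.   ]
```

View pics/w3.png

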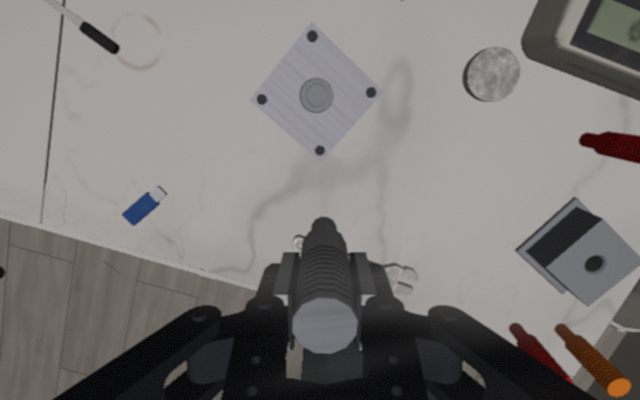

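Wrist picture: bore at (316,95), empty stand hole at (595,264), and the held drift with its tip near (322,222). I'll zoom on the bore and the drift tip.

Run:
```python
from h import *
im=cv2.imread('pics/w3.png');c=calibration('wrist')
A=cv2.resize(im[70:120,285:351],None,fx=8,fy=8,interpolation=cv2.INTER_CUBIC)   # 528x400
B=cv2.resize(im[205:355,285:365],None,fx=3.2,fy=3.2,interpolation=cv2.INTER_CUBIC)
A=cv2.copyMakeBorder(A,0,max(0,480-400),0,0,cv2.BORDER_CONSTANT)
cv2.imwrite('pics/w3c.png',np.hstack([A,B]))
g=cv2.cvtColor(im,cv2.COLOR_BGR2GRAY)
print('corner holes px?')
for z,u,v in [(.082,316,95),(.045,595,264)]: print(z,ray(c,u,v,z).round(4))
o=ctrl.get_obs();T=Ro.from_rotvec(o['tool_rot']).as_matrix()
P=lambda z,dx=0,dy=0:proj(c,o['tool_pos']+T@np.array([dx,dy,z])).round(1)
print('tip',P(.0538),'shoulder',P(.0263),'top',P(-.0187-.021), 'top r', P(-.0397,0,.0115))
```

```text
corner holes px?
0.082 [0.5888 0.2913 0.082 ]
0.045 [ 0.5222 -0.0259  0.045 ]
tip [323.7 226.4] shoulder [323.5 245.8] top [322.8 326.8] top r [357.1 326.9]
```

View pics/w3c.png

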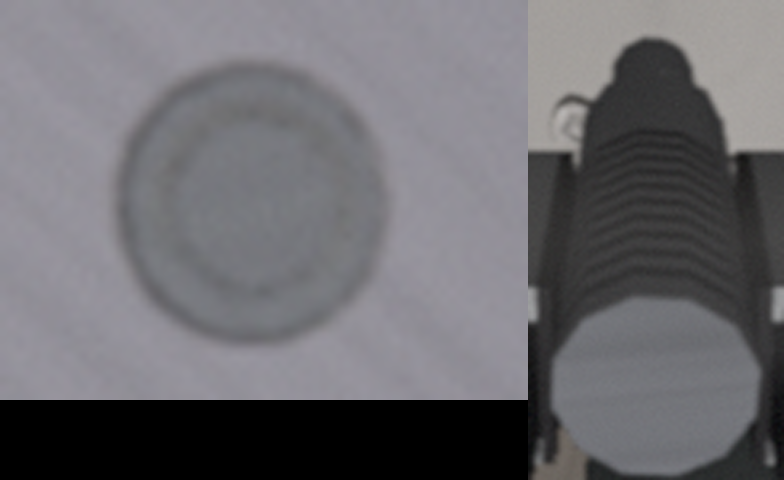

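Run:
```python
from h import *
c=calibration('wrist')
b=ray(c,316.3,94.8,.082);print(b)
o=ctrl.get_obs();T=Ro.from_rotvec(o['tool_rot']).as_matrix()
th=np.linspace(0,6.283,90)
def ring(z,r):
    q=np.array([proj(c,o['tool_pos']+T@np.array([r*np.cos(t),r*np.sin(t),z])) for t in th]);return q.min(0).round(1),q.max(0).round(1)
print('tip',ring(.0538,.0055),ring(.0518,.0075),'top',ring(-.0397,.0115))
print('obs tip top v ~216.7; width 311.6..335.8 ; top disc u 292.4..357.1 v 297.3..353.3')
go([b[0],b[1],.082+.0538+.012])
```

```text
[0.58897549 0.29116861 0.082     ]
tip (array([314.3, 217.5]), array([333.1, 235.1])) (array([310.7, 215.4]), array([336.7, 239.6])) top (array([288.4, 296.7]), array([357.1, 355.3]))
obs tip top v ~216.7; width 311.6..335.8 ; top disc u 292.4..357.1 v 297.3..353.3
tool shift mm [72.6 -6.2 83.3] tcp [0.522  0.2624 0.2311] tilt of z [ 1.e-04 -1.e-04 -1.e+00] xaxis [0.949 0.316 0.   ]
```

```bash
python3 -m creep '[[0,0.025,-0.002,0,0,0,0],[0,0.03,-0.003,0.01,0,0,0],[0,0.0176,-0.0012,0.02,0,0,0],[0,0,0,0.03,0,0,0],[0,0,0,0.015,0,0,0],[0,0,0,0.006,0,0,0],[0,0,0,0,0,0,0],[0,0,0,0,0,0,0],[0,0,0,0,0,0,0]]'
python3 - <<'E'
from h import *
c=calibration('wrist');o=ctrl.get_obs();print(o['contact_force'],o['wrist_torque'])
a,c=save('wrist','w4.png')
go([.58898,.29117,.13])
p=proj(c,[.58898,.29117,.082]);print(p)
x,y=int(p[0])-80,int(p[1])-70;print(x,y)
A=cv2.resize(a[y:y+120,x:x+160],None,fx=5,fy=5,interpolation=cv2.INTER_CUBIC)
cv2.imwrite('pics/w4c.png',A)
E
```

```text
t: 8.6
tool_pos: [0.5895, 0.2926, 0.1522]
tool_rot: [-3.1, -0.505, -0.005]
contact_force: [-0.1, -0.4, -1.4]
opening: 0.022
[-0.07865921 -0.39734063 -1.44383408] [ 0.03853285 -0.04669347 -0.0459911 ]
tool shift mm [-1.   1.2 22. ] tcp [0.5894 0.2926 0.152 ] tilt of z [ 0.0029  0.001  -1.    ] xaxis [0.948 0.317 0.003]
[325.63700983 218.77272508]
245 148
```

View pics/w4c.png

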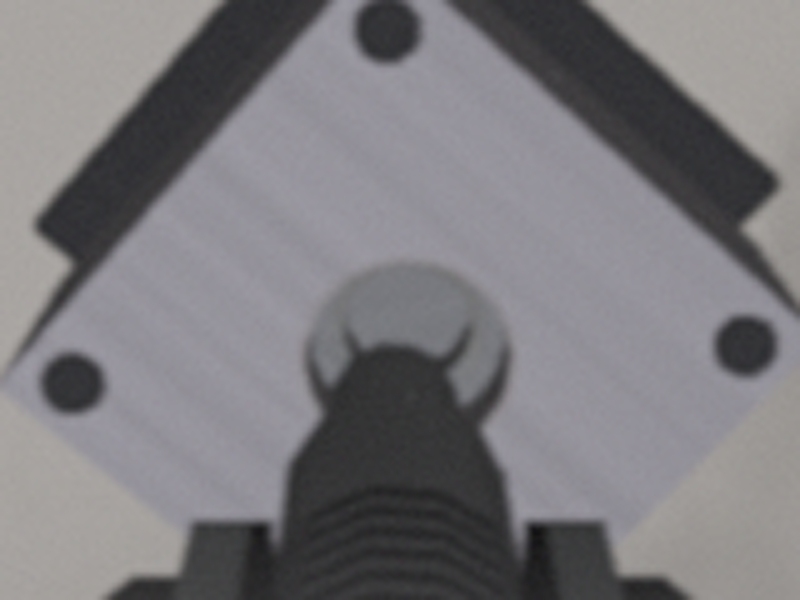

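Picture: bore centred at about (326,218.5), matching the prediction. The tip is about 1.3 mm to the left, which agrees with the pose reading (shift needed -1.0, +1.2). I'll settle, read again and average.

```bash
for i in 1 2 3 4; do python3 -m creep '[[0,0,0,0,0,0,0]]' >/dev/null; python3 -c "
from h import *
go([.58898,.29117,.13]);print(ctrl.get_obs()['contact_force'].round(1))"; done
```

```text
tool shift mm [-0.7  1.2 21.4] tcp [0.5892 0.2925 0.1514] tilt of z [ 2.e-03  7.e-04 -1.e+00] xaxis [0.948 0.317 0.002]
[-0.4  0.1 -1.8]
tool shift mm [-0.3  1.2 20.7] tcp [0.5889 0.2924 0.1507] tilt of z [ 1.e-03  4.e-04 -1.e+00] xaxis [0.948 0.317 0.001]
[-0.  -1.  -1.9]
tool shift mm [-0.1  1.2 20.3] tcp [0.5887 0.2923 0.1503] tilt of z [ 4.e-04  1.e-04 -1.e+00] xaxis [0.948 0.317 0.   ]
[ 0.3 -0.5 -2.4]
tool shift mm [-0.   1.2 20. ] tcp [0.5886 0.2923 0.15  ] tilt of z [-0. -0. -1.] xaxis [ 0.948  0.317 -0.   ]
[-0.3  0.3 -2.3]
```

```bash
python3 -m creep '[[0,0,0.0012,0.002,0,0,0],[0,0,0,0.004,0,0,0],[0,0,0,0.004,0,0,0],[0,0,0,0.002,0,0,0],[0,0,0,0.002,0,0,0],[0,0,0,0,0,0,0],[0,0,0,0,0,0,0],[0,0,0,0,0,0,0],[0,0,0,0,0,0,0]]'; python3 -c "
from h import *
go([.58898,.29117,.13]);o=ctrl.get_obs();print(o['contact_force'].round(1),o['wrist_torque'].round(2))"
```

```text
t: 9.95
tool_pos: [0.5892, 0.2912, 0.1363]
tool_rot: [-3.101, -0.505, -0.001]
contact_force: [-0.3, -1.1, -1.7]
opening: 0.0219
tool shift mm [-0.2 -0.1  6.3] tcp [0.5892 0.2912 0.1363] tilt of z [ 4.e-04  2.e-04 -1.e+00] xaxis [0.948 0.317 0.   ]
[-0.3 -1.1 -1.7] [-0.02 -0.01  0.04]
```

```bash
python3 -m creep '[[0,0,0,0.002,0,0,0],[0,0,0,0.002,0,0,0],[0,0,0,0,0,0,0],[0,0,0,0,0,0,0]]'|sed -n 2,4p;python3 -m creep '[[0,0,0,0.002,0,0,0],[0,0,0,0.002,0,0,0],[0,0,0,0,0,0,0],[0,0,0,0,0,0,0]]'|sed -n 2,4p; python3 -c "
from h import *
go([.58898,.29117,.13]);o=ctrl.get_obs();print(o['contact_force'].round(1),o['wrist_torque'].round(2))"
```

```text
tool_pos: [0.5889, 0.2911, 0.1318]
tool_rot: [3.101, 0.505, -0.001]
contact_force: [-1.4, 0.5, -1.7]
tool_pos: [0.589, 0.2911, 0.1279]
tool_rot: [3.101, 0.505, -0.0]
contact_force: [0.4, 0.6, -1.9]
tool shift mm [ 0.  -0.1 -2.1] tcp [0.589  0.2911 0.1279] tilt of z [-2.e-04 -0.e+00 -1.e+00] xaxis [ 0.948  0.317 -0.   ]
[ 0.4  0.6 -1.9] [ 0.02 -0.03  0.01]
```

```bash
python3 -m creep '[[0,0,0,0.0015,0,0,0],[0,0,0,0.0015,0,0,0],[0,0,0,0,0,0,0],[0,0,0,0,0,0,0]]'|sed -n '2p;4p';python3 -m creep '[[0,0,0,0.0015,0,0,0],[0,0,0,0.0015,0,0,0],[0,0,0,0,0,0,0],[0,0,0,0,0,0,0]]'|sed -n '2p;4p'
```

```text
tool_pos: [0.589, 0.2911, 0.1249]
contact_force: [-0.3, 0.0, -1.2]
tool_pos: [0.589, 0.2911, 0.1219]
contact_force: [0.4, -0.5, -2.0]
```

```bash
python3 -m creep '[[0,0,0,0.0015,0,0,0],[0,0,0,0.0015,0,0,0],[0,0,0,0,0,0,0],[0,0,0,0,0,0,0]]'|sed -n '2p;4p'; python3 -c "
from h import *
go([.58898,.29117,.13]);o=ctrl.get_obs();print(o['contact_force'].round(1),o['wrist_torque'].round(2))"
```

```text
tool_pos: [0.589, 0.2911, 0.1189]
contact_force: [-0.8, 0.6, -1.6]
tool shift mm [  0.   -0.  -11.1] tcp [0.589  0.2911 0.1189] tilt of z [-2.e-04 -1.e-04 -1.e+00] xaxis [ 0.948  0.317 -0.   ]
[-0.8  0.6 -1.6] [-0.01 -0.01 -0.02]
```

```bash
python3 -m creep '[[0,0,0,0.0015,0,0,0],[0,0,0,0.0015,0,0,0],[0,0,0,0,0,0,0],[0,0,0,0,0,0,0]]'|sed -n '2p;4p';python3 -m creep '[[0,0,0,0.001,0,0,0],[0,0,0,0,0,0,0],[0,0,0,0,0,0,0]]'|sed -n '2p;4p';python3 -m creep '[[0,0,0,0.001,0,0,0],[0,0,0,0,0,0,0],[0,0,0,0,0,0,0]]'|sed -n '2p;4p'
```

```text
tool_pos: [0.589, 0.2911, 0.1159]
contact_force: [0.4, 0.6, -1.0]
tool_pos: [0.589, 0.2911, 0.115]
contact_force: [0.2, 0.1, -0.7]
tool_pos: [0.589, 0.2912, 0.114]
contact_force: [-0.7, 0.8, -1.4]
```

```bash
python3 -m creep '[[0,0,0,0.0005,0,0,0],[0,0,0,0.0005,0,0,0],[0,0,0,0,0,0,0],[0,0,0,0,0,0,0]]'|sed -n '2p;4p'
```

```text
tool_pos: [0.5893, 0.2912, 0.1136]
contact_force: [-0.9, -0.4, 0.4]
```

```bash
python3 -m creep '[[0,0,0,0.0005,0,0,0],[0,0,0,0.0005,0,0,0],[0,0,0,0,0,0,0],[0,0,0,0,0,0,0]]'|sed -n '2p;4p'
```

```text
tool_pos: [0.5895, 0.2913, 0.1134]
contact_force: [-1.8, -1.2, 6.0]
```

```bash
for i in 1; do python3 -m creep '[[0,0,0,0.0005,0,0,0],[0,0,0,0,0,0,0]]'|sed -n '2p;4p';python3 -m creep '[[0,0,0,0.0005,0,0,0],[0,0,0,0,0,0,0]]'|sed -n '2p;4p'; done
```

```text
tool_pos: [0.5897, 0.2913, 0.1134]
contact_force: [-2.4, 0.0, 8.1]
tool_pos: [0.5897, 0.2914, 0.1134]
contact_force: [-4.3, -2.4, 8.8]
```

```bash
python3 -m creep '[[0,0,0,0.0004,0,0,0],[0,0,0,0,0,0,0]]'|sed -n '2p;4p'
```

```text
tool_pos: [0.5897, 0.2913, 0.1126]
contact_force: [-2.0, -0.4, 7.7]
```

```bash
python3 -m creep '[[0,0,0,0.0005,0,0,0],[0,0,0,0.0005,0,0,0],[0,0,0,0,0,0,0]]'|sed -n '2p;4p';python3 -m creep '[[0,0,0,0.0005,0,0,0],[0,0,0,0.0005,0,0,0],[0,0,0,0,0,0,0]]'|sed -n '2p;4p'; python3 -c "
from h import *
go([.58898,.29117,.11]);o=ctrl.get_obs();print(o['contact_force'].round(1),o['wrist_torque'].round(2),o['opening'])"
```

```text
tool_pos: [0.5899, 0.2914, 0.1124]
contact_force: [-3.7, -2.8, 10.9]
tool_pos: [0.5901, 0.2915, 0.1123]
contact_force: [-5.3, -0.4, 12.1]
tool shift mm [-1.1 -0.1  2.3] tcp [0.5901 0.2915 0.1123] tilt of z [ 2.2e-03  5.0e-04 -1.0e+00] xaxis [0.948 0.317 0.002]
[-5.3 -0.4 12.1] [-0.41  1.05  0.04] 0.021710510991683585
```

```bash
python3 -m creep '[[0,-0.0008,0,0,0,0,0],[0,0,0,0,0,0,0],[0,0,0,0,0,0,0]]'|sed -n '2p;4p';python3 -m creep '[[0,0,0,0.0005,0,0,0],[0,0,0,0.0003,0,0,0],[0,0,0,0,0,0,0]]'|sed -n '2p;4p'; python3 -c "
from h import *
go([.58898,.29117,.11]);o=ctrl.get_obs();print(o['contact_force'].round(1),o['wrist_torque'].round(2),o['opening'])"
```

```text
tool_pos: [0.5898, 0.2913, 0.1123]
contact_force: [-4.0, -1.0, 11.6]
tool_pos: [0.5895, 0.2911, 0.11]
contact_force: [-0.7, -0.2, 5.5]
tool shift mm [-0.5 -0.2  0. ] tcp [0.5895 0.2911 0.11  ] tilt of z [ 3.3e-03  7.0e-04 -1.0e+00] xaxis [0.948 0.317 0.003]
[-0.7 -0.2  5.5] [-0.17  0.12  0.03] 0.02186599125337973
```

Sliding now, and the force has dropped. I continue in small steps.

```bash
python3 -m creep '[[0,0,0,0.0005,0,0,0],[0,0,0,0.0005,0,0,0],[0,0,0,0,0,0,0]]'|sed -n '2p;4p';python3 -m creep '[[0,0,0,0.0005,0,0,0],[0,0,0,0.0005,0,0,0],[0,0,0,0,0,0,0]]'|sed -n '2p;4p'
```

```text
tool_pos: [0.5892, 0.2911, 0.1082]
contact_force: [0.6, -0.2, 4.4]
tool_pos: [0.5891, 0.2912, 0.107]
contact_force: [0.4, 0.1, 2.8]
```

```bash
python3 -m creep '[[0,0,0,0.0005,0,0,0],[0,0,0,0.0005,0,0,0],[0,0,0,0,0,0,0]]'|sed -n '2p;4p';python3 -c "
from h import *
go([.58898,.29117,.11]);o=ctrl.get_obs();print(o['contact_force'].round(1),o['wrist_torque'].round(2),o['opening'])"
```

```text
tool_pos: [0.5887, 0.2911, 0.1051]
contact_force: [0.7, 0.7, 4.0]
tool shift mm [ 0.3  0.  -4.9] tcp [0.5887 0.2911 0.1051] tilt of z [ 1.3e-03  7.0e-04 -1.0e+00] xaxis [0.948 0.317 0.001]
[0.7 0.7 4. ] [ 0.11 -0.24 -0.02] 0.021644625263448146
```

```bash
python3 -m creep '[[0,0.0002,0,0.0005,0,0,0],[0,0,0,0.0005,0,0,0],[0,0,0,0,0,0,0]]'|sed -n '2p;4p';python3 -m creep '[[0,0.0002,0,0.0005,0,0,0],[0,0,0,0.0005,0,0,0],[0,0,0,0,0,0,0]]'|sed -n '2p;4p'
```

```text
tool_pos: [0.5888, 0.291, 0.1037]
contact_force: [1.6, 0.1, 3.9]
tool_pos: [0.5888, 0.291, 0.1027]
contact_force: [1.5, 0.8, 3.1]
```

```bash
python3 -m creep '[[0,0,0,0.0005,0,0,0],[0,0,0,0.0005,0,0,0],[0,0,0,0,0,0,0]]'|sed -n '2p;4p';python3 -c "
from h import *
go([.58898,.29117,.11]);o=ctrl.get_obs();print(o['contact_force'].round(1),o['wrist_torque'].round(2),o['opening'])"
```

```text
tool_pos: [0.589, 0.2911, 0.1024]
contact_force: [2.2, -0.4, 5.7]
tool shift mm [ 0.  -0.1 -7.6] tcp [0.589  0.2911 0.1024] tilt of z [ 7.e-04  2.e-04 -1.e+00] xaxis [0.948 0.317 0.001]
[ 2.2 -0.4  5.7] [-0.02 -0.33 -0.01] 0.021892031327700266
```

```bash
python3 -m creep '[[0,0,0,0.0005,0,0,0],[0,0,0,0.0005,0,0,0],[0,0,0,0,0,0,0]]'|sed -n '2p;4p'
```

```text
tool_pos: [0.5888, 0.291, 0.1009]
contact_force: [1.5, 0.8, 3.8]
```

```bash
python3 -m creep '[[0,0,0,0.0005,0,0,0],[0,0,0,0.0005,0,0,0],[0,0,0,0,0,0,0]]'|sed -n '2p;4p';python3 -m creep '[[0,0,0,0.0005,0,0,0],[0,0,0,0.0005,0,0,0],[0,0,0,0,0,0,0]]'|sed -n '2p;4p'
```

```text
tool_pos: [0.5888, 0.291, 0.0999]
contact_force: [1.4, 0.7, 3.9]
tool_pos: [0.5888, 0.2911, 0.099]
contact_force: [1.5, -0.4, 5.5]
```

```bash
python3 -m creep '[[0,0,0,0.0005,0,0,0],[0,0,0,0.0005,0,0,0],[0,0,0,0,0,0,0]]'|sed -n '2p;4p';python3 -c "
from h import *
go([.58898,.29117,.11]);o=ctrl.get_obs();print(o['contact_force'].round(1),o['wrist_torque'].round(2),o['opening'])"
```

```text
tool_pos: [0.5887, 0.291, 0.0977]
contact_force: [1.5, -0.4, 2.1]
tool shift mm [  0.3  -0.  -12.3] tcp [0.5887 0.291  0.0977] tilt of z [ 2.e-04  1.e-04 -1.e+00] xaxis [0.948 0.317 0.   ]
[ 1.5 -0.4  2.1] [ 0.08 -0.45  0.04] 0.021782313401294547
```

```bash
python3 -m creep '[[0,0,0,0.0005,0,0,0],[0,0,0,0.0005,0,0,0],[0,0,0,0,0,0,0]]'|sed -n '2p;4p'
```

```text
tool_pos: [0.5879, 0.2908, 0.0963]
contact_force: [-1.2, 0.4, 4.4]
```

```bash
python3 -m creep '[[0,0,0,0.0005,0,0,0],[0,0,0,0.0003,0,0,0],[0,0,0,0,0,0,0]]'|sed -n '2p;4p'; python3 -c "
from h import *
go([.58898,.29117,.11]);o=ctrl.get_obs();print(o['contact_force'].round(1),o['wrist_torque'].round(2),o['opening'])"
```

```text
tool_pos: [0.588, 0.2908, 0.0963]
contact_force: [-2.8, -1.4, 6.8]
tool shift mm [  1.   -0.  -13.7] tcp [0.588  0.2908 0.0963] tilt of z [-1.9e-03 -7.0e-04 -1.0e+00] xaxis [ 0.948  0.317 -0.002]
[-2.8 -1.4  6.8] [-0.22  0.51  0.01] 0.022018222348593533
```

```bash
python3 -m creep '[[0,0,0,0.0005,0,0,0],[0,0,0,0.0003,0,0,0],[0,0,0,0,0,0,0]]'|sed -n '2p;4p'
```

```text
tool_pos: [0.5881, 0.2909, 0.0963]
contact_force: [-3.9, -1.3, 9.4]
```

```bash
python3 -m creep '[[0,0.0005,0,0.0004,0,0,0],[0,0,0,0.0004,0,0,0],[0,0,0,0,0,0,0],[0,0,0,0,0,0,0]]'|sed -n '2p;4p'
python3 - <<'E'
from h import *
a,c=save('scene','s2.png')
go([.58898,.29117,.11]);o=ctrl.get_obs();print(o['contact_force'].round(1),o['wrist_torque'].round(2),o['opening'])
for n in ['dowel','dowel_center','housing','tray_floor']:
    for d in models.search_frame('scene',n)[:2]: print(n,np.round(d['extent']),round(d['conf'],2))
p=proj(c,[.589,.291,.04]).astype(int);print(p)
x,y=p[0]-60,p[1]-50
cv2.imwrite('pics/s2c.png',cv2.resize(a[y:y+95,x:x+120],None,fx=6,fy=6,interpolation=cv2.INTER_CUBIC))
E
```

```text
tool_pos: [0.5882, 0.2909, 0.0962]
contact_force: [-6.5, -3.2, 13.8]
tool shift mm [  0.7   0.  -13.8] tcp [0.5883 0.291  0.0962] tilt of z [-0.0027 -0.0011 -1.    ] xaxis [ 0.948  0.317 -0.003]
[-6.5 -2.5 13.5] [-0.54  1.21  0.01] 0.021772781656491543
dowel [284. 339. 299. 370.] 0.36
housing [243. 221. 299. 288.] 0.73
tray_floor [244. 216. 299. 283.] 0.63
[267 248]
```

View pics/s2c.png

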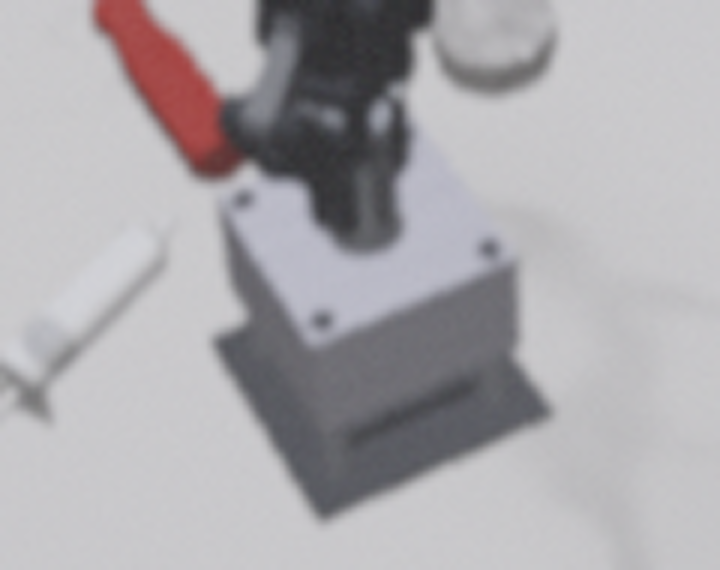

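The drift stopped hard at TCP z 0.0962 while the pressing force rose to about 15 N. That puts the shoulder at z of about 0.070, or 12 mm down, and the force dropped about 1.5 mm before the stop. That fits dowel release followed by the shoulder seating on the ring. I lift out and look down the bore.

```bash
python3 -m creep '[[0,0,0,-0.002,0,0,0],[0,0,0,-0.003,0,0,0],[0,0,0,0,0,0,0],[0,0,0,0,0,0,0]]'|sed -n '2p;4p'; python3 -c "
from h import *
go([.58898,.29117,.11]);o=ctrl.get_obs();print(o['contact_force'].round(1),o['wrist_torque'].round(2),o['opening'])"; python3 -m creep '[[0,0,0,-0.01,0,0,0],[0,0,0,-0.01,0,0,0],[0,0,0,-0.01,0,0,0],[0,0,0,-0.01,0,0,0],[0,0,0,-0.01,0,0,0],[0,0,0,-0.015,0,0,0],[0,0,0,-0.02,0,0,0],[0,-0.03,0,-0.03,0,0,0],[0,-0.037,0.001,-0.02,0,0,0],[0,0,0,0,0,0,0],[0,0,0,0,0,0,0],[0,0,0,0,0,0,0]]'
python3 - <<'E'
from h import *
a,c=save('wrist','w5.png')
o=ctrl.get_obs();print(o['contact_force'].round(1),o['wrist_torque'].round(2),o['opening']);go([.5213,-.0266,.23])
print(proj(c,[.589,.291,.082]),proj(c,[.589,.291,.028]),proj(c,[.5217,-.0262,.045]))
p=proj(c,[.589,.291,.082]).astype(int);x,y=p[0]-33,p[1]-30
A=cv2.resize(a[y:y+60,x:x+66],None,fx=8,fy=8,interpolation=cv2.INTER_CUBIC)
B=cv2.resize(a[205:355,285:365],None,fx=3.2,fy=3.2,interpolation=cv2.INTER_CUBIC)
cv2.imwrite('pics/w5c.png',np.hstack([A,B]));print(x,y)
E
```

```text
tool_pos: [0.5885, 0.2909, 0.0982]
contact_force: [0.5, 1.0, -0.6]
tool shift mm [  0.5  -0.1 -11.8] tcp [0.5885 0.2909 0.0982] tilt of z [-1.7e-03 -5.0e-04 -1.0e+00] xaxis [ 0.948  0.317 -0.002]
[ 0.5  1.  -0.6] [-0.01  0.02 -0.03] 0.021390672471069957
t: 21.7
tool_pos: [0.5261, 0.2689, 0.2341]
tool_rot: [3.101, 0.505, -0.001]
contact_force: [-0.3, -0.6, -1.9]
opening: 0.0214
[ 0.7  0.3 -2.1] [-0.02  0.03  0.03] 0.021743128822514297
tool shift mm [-98.2 278.8   3.7] tcp [0.526  0.2689 0.2335] tilt of z [-1.3e-03 -5.0e-04 -1.0e+00] xaxis [ 0.948  0.317 -0.001]
[323.01498865 102.54455021] [323.31694271 100.73852641] [596.22966974 268.62816049]
290 72
```

View pics/w5c.png

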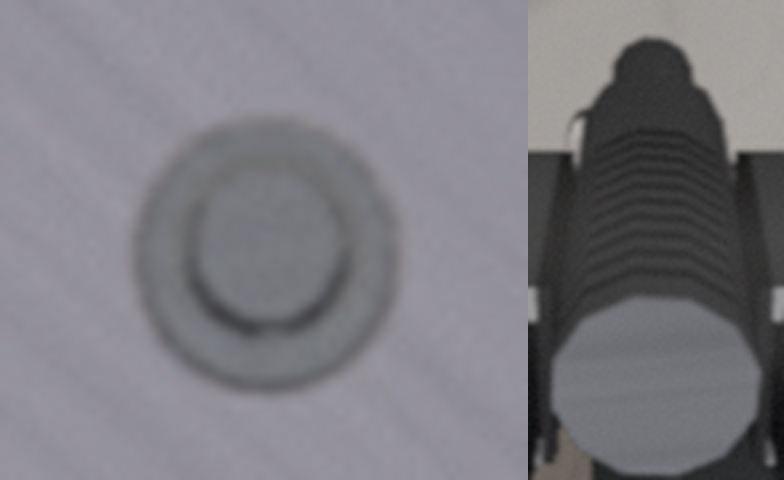

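Run:
```python
from h import *
c=calibration('wrist');th=np.linspace(0,6.283,90)
for n,z,r in [('bore',.082,.013),('ringtop',.07,.0105),('ringtophole',.068,.0085),('ringbot',.064,.0085),('dowel stuck',.0425,.009),('dowel tray',.028,.009),('tray floor hit',.006,.009)]:
    q=np.array([proj(c,[.589+r*np.cos(t),.291+r*np.sin(t),z]) for t in th]);print(n,((q.min(0)-[290,72])*8+4).round(),((q.max(0)-[290,72])*8+4).round())
o=ctrl.get_obs();print(o['t'])
```

```text
bore [136. 108.] [400. 382.]
ringtop [166. 136.] [371. 348.]
ringtophole [186. 156.] [351. 327.]
ringbot [187. 156.] [350. 325.]
dowel stuck [189. 151.] [350. 319.]
dowel tray [193. 151.] [347. 312.]
tray floor hit [198. 151.] [344. 302.]
21.75
```

The dowel's edge appears at 195–345 px wide with its bottom at 320 in the crop. That matches the "in tray" prediction (193–347, 321) rather than "stuck" (189–350, 328). The drift sits in the fingers as before. I return to the stand.

```bash
python3 -m creep '[[0,-0.008,0.025,0,0,0,0],[0,-0.014,0.04,0,0,0,0],[0,-0.014,0.04,0,0,0,0],[0,-0.014,0.04,0,0,0,0],[0,-0.014,0.04,0,0,0,0],[0,-0.014,0.04,0,0,0,0],[0,-0.014,0.04,0,0,0,0],[0,-0.006,0.014,0.01,0,0,0],[0,0,0,0.03,0,0,0],[0,0,0,0.03,0,0,0],[0,0,0,0.03,0,0,0],[0,0,0,0.01,0,0,0],[0,0,0,0,0,0,0],[0,0,0,0,0,0,0],[0,0,0,0,0,0,0],[0,0,0,0,0,0,0],[0,0,0,0,0,0,0],[0,0,0,0,0,0,0]]'
python3 - <<'E'
from h import *
a,c=save('wrist','w6.png')
go([.5213,-.0268,.0718]);
p=proj(c,[.5217,-.0265,.045]);print(p)
x,y=int(p[0])-80,int(p[1])-70;print(x,y)
cv2.imwrite('pics/w6c.png',cv2.resize(a[y:y+120,x:x+160],None,fx=5,fy=5,interpolation=cv2.INTER_CUBIC))
E
```

```text
t: 23.55
tool_pos: [0.5218, -0.0268, 0.1251]
tool_rot: [3.1, 0.505, 0.002]
contact_force: [-0.4, 0.0, -1.0]
opening: 0.0217
tool shift mm [-0.4 -0.1 53.1] tcp [ 0.5217 -0.0267  0.1249] tilt of z [ 8.e-04 -1.e-04 -1.e+00] xaxis [0.948 0.317 0.001]
[323.31383875 212.04530702]
243 142
```

View pics/w6c.png

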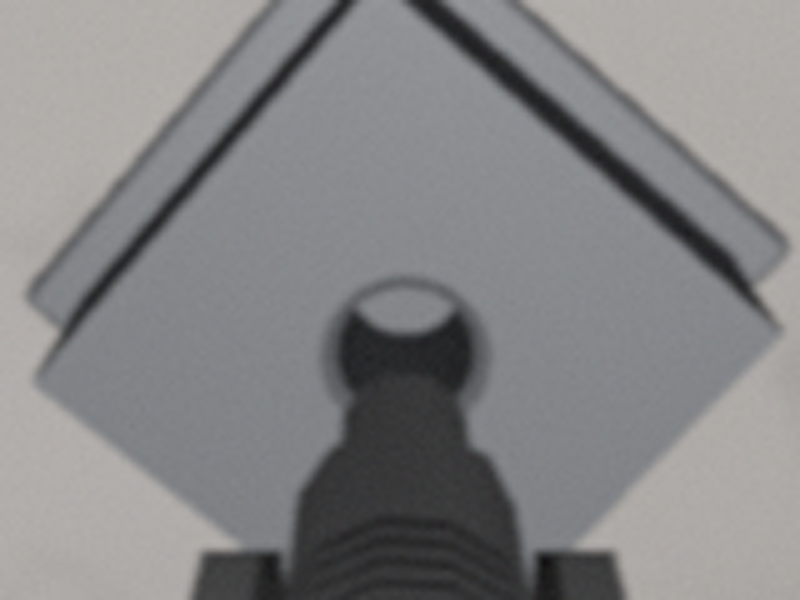

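The tip is centred over the stand hole (both at x of about 407 in the crop). I lower it.

```bash
python3 -m creep '[[0,0,0,0.008,0,0,0],[0,0,0,0.01,0,0,0],[0,0,0,0.006,0,0,0],[0,0,0,0.002,0,0,0],[0,0,0,0.002,0,0,0],[0,0,0,0.002,0,0,0],[0,0,0,0,0,0,0],[0,0,0,0,0,0,0]]'|sed -n '2p;4p'
```

```text
tool_pos: [0.5217, -0.0267, 0.0947]
contact_force: [0.6, 0.0, -1.7]
```

```bash
python3 -m creep '[[0,0,0,0.004,0,0,0],[0,0,0,0.004,0,0,0],[0,0,0,0.004,0,0,0],[0,0,0,0.004,0,0,0],[0,0,0,0.002,0,0,0],[0,0,0,0,0,0,0],[0,0,0,0,0,0,0],[0,0,0,0,0,0,0]]'|sed -n '2p;4p'; python3 -c "
from h import *
go([.5213,-.0268,.0718]);o=ctrl.get_obs();print(o['contact_force'].round(1),o['wrist_torque'].round(2))"
```

```text
tool_pos: [0.5217, -0.0268, 0.0767]
contact_force: [-1.1, 0.2, -1.7]
tool shift mm [-0.4 -0.1  4.8] tcp [ 0.5217 -0.0268  0.0767] tilt of z [ 4.e-04 -1.e-04 -1.e+00] xaxis [0.948 0.317 0.   ]
[-1.1  0.2 -1.7] [-0.01  0.   -0.03]
```

```bash
python3 -m creep '[[0,-0.0003,0,0.0015,0,0,0],[0,0,0,0.0015,0,0,0],[0,0,0,0,0,0,0],[0,0,0,0,0,0,0]]'|sed -n '2p;4p';python3 -m creep '[[0,0,0,0.001,0,0,0],[0,0,0,0.0005,0,0,0],[0,0,0,0,0,0,0],[0,0,0,0,0,0,0]]'|sed -n '2p;4p'
```

```text
tool_pos: [0.5211, -0.0268, 0.0733]
contact_force: [0.3, -0.2, -1.1]
tool_pos: [0.5212, -0.0268, 0.0719]
contact_force: [0.5, 0.5, -1.3]
```

```bash
python3 -m creep '[[0,0,0,0.0005,0,0,0],[0,0,0,0,0,0,0],[0,0,0,0,0,0,0]]'|sed -n '2p;4p'
```

```text
tool_pos: [0.5213, -0.0268, 0.0718]
contact_force: [-2.4, 0.2, 1.8]
```

The drift seats at the same height where I gripped it (0.0718). I release, then retreat.

```bash
python3 -m creep '[[0,0,0,0.0003,0,0,0],[0,0,0,0,0,0,0],[0.4,0,0,0,0,0,0],[0.6,0,0,0,0,0,0],[0.8,0,0,0,0,0,0],[1,0,0,0,0,0,0],[1,0,0,0,0,0,0],[1,0,0,0,0,0,0],[1,0,0,0,0,0,0]]' 20 ; python3 -m creep '[[1,0,0,-0.01,0,0,0],[1,0,0,-0.02,0,0,0],[1,0,0,-0.03,0,0,0],[1,0,0,-0.04,0,0,0],[1,0,0,-0.04,0,0,0],[1,0,0,-0.04,0,0,0],[1,-0.03,0,-0.03,0,0,0],[1,-0.04,0,0,0,0,0],[1,0,0,0,0,0,0],[1,0,0,0,0,0,0],[1,0,0,0,0,0,0],[1,0,0,0,0,0,0]]'
python3 - <<'E'
from h import *
a,c=save('wrist','w7.png')
print(proj(c,[.5215,-.0264,.111]),proj(c,[.5215,-.0264,.045]))
im,c2=save('scene','s3.png')
p=proj(c2,[.589,.291,.04]).astype(int)
B=cv2.resize(im[p[1]-40:p[1]+45,p[0]-45:p[0]+45],None,fx=4,fy=4,interpolation=cv2.INTER_CUBIC)
q=proj(c,[.5215,-.0264,.08]).astype(int);x,y=max(q[0]-55,0),max(q[1]-42,0);print(x,y)
A=cv2.resize(a[y:y+85,x:x+110],None,fx=4,fy=4,interpolation=cv2.INTER_CUBIC)
cv2.imwrite('pics/f.png',np.hstack([A,B]))
E
```

```text
t: 27.2
tool_pos: [0.5212, -0.0268, 0.0711]
tool_rot: [-3.101, -0.505, 0.0]
contact_force: [-0.1, -0.4, 0.1]
opening: 0.0853
t: 28.4
tool_pos: [0.4552, -0.0488, 0.2808]
tool_rot: [-3.1, -0.506, 0.001]
contact_force: [-0.2, 0.1, -0.3]
opening: 0.0852
[324.18179225  97.75017239] [324.36212314  96.52547732]
269 55
```

View pics/f.png

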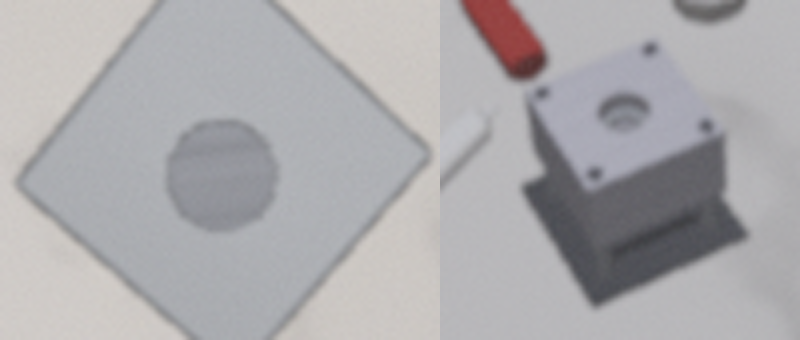

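The drift is upright and home: its disc is at (324.1,98.4) against a predicted (324.2,97.8). I use the last picture for a closer, oblique look down the bore to confirm the dowel is in the tray.

```bash
python3 -m creep '[[1,0.015,-0.025,0,0,0,0],[1,0.025,-0.04,0,0,0,0],[1,0.025,-0.04,0,0,0,0],[1,0.025,-0.04,0,0,0,0],[1,0.025,-0.04,0,0,0,0],[1,0.025,-0.04,0,0,0,0],[1,0.025,-0.04,0.02,0,0,0],[1,0.025,-0.015,0.03,0,0,0],[1,0.012,0,0.03,0,0,0],[1,0,0,0.02,0,0,0],[1,0,0,0,0,0,0],[1,0,0,0,0,0,0],[1,0,0,0,0,0,0],[1,0,0,0,0,0,0]]'
python3 - <<'E'
from h import *
a,c=save('wrist','w8.png');th=np.linspace(0,6.283,90)
p=proj(c,[.589,.291,.082]).astype(int);x,y=p[0]-40,p[1]-35;print(p)
for n,z,r in [('bore',.082,.013),('ringtophole',.068,.0085),('ringbot',.064,.0085),('dowel stuck',.0425,.009),('dowel tray',.028,.009)]:
    q=np.array([proj(c,[.589+r*np.cos(t),.291+r*np.sin(t),z]) for t in th]);print(n,((q.min(0)-[x,y])*8+4).round(),((q.max(0)-[x,y])*8+4).round())
cv2.imwrite('pics/w8c.png',cv2.convertScaleAbs(cv2.resize(a[y:y+70,x:x+80],None,fx=8,fy=8,interpolation=cv2.INTER_CUBIC),alpha=1.4))
E
```

```text
t: 29.9
tool_pos: [0.5583, 0.2797, 0.1839]
tool_rot: [-3.1, -0.504, -0.005]
contact_force: [-0.3, 0.6, 0.1]
opening: 0.0852
[322 156]
bore [177. 138.] [481. 439.]
ringtophole [236. 169.] [424. 357.]
ringbot [237. 164.] [423. 349.]
dowel stuck [240. 130.] [423. 312.]
dowel tray [245. 113.] [419. 287.]
```

View pics/w8c.png

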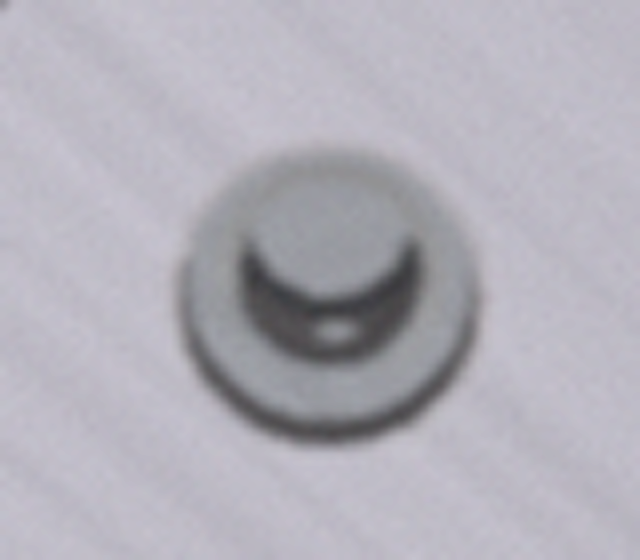

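The dowel's edge lies well below and clear of an exposed spring ball at (335,328), so the dowel is past the balls and down. I hand in.

```bash
python3 -c "
from station import finish_job
print(finish_job())"
```

```text
the job is handed in; nothing more can be done
None
```

I pressed the dowel out with the drift and put the drift back in its stand. The job was handed in about 30 s into the 72 s limit. My checks point to the dowel being in the tray, but I never saw it there directly.

**Pressing:** The highest force I read on the dowel was about 14 N. The drift then stopped hard at about 15 N, 12 mm below the block's top face. The force had eased about 1.5 mm before that stop, which fits the dowel letting go and then the shoulder resting on the ring.

**Drift in stand:** It seated at the same height where I first gripped it (TCP z 0.0718 m). The final wrist picture shows it upright and within 1 px of its predicted position. The gripper was open and clear at the end.

**Dowel:** The last view down the bore shows one spring ball uncovered, with the dowel's top face below it. Its edge was at 298 px, between my predictions for "in tray" (287) and "stuck just below the balls" (312). The earlier look matched "in tray". The scene camera could not see into the tray.

**Other things:** My first move overshot in free air because I typed the shifts in mm instead of metres. It touched nothing. I moved nothing else that I know of, but I took no final picture of the loose items.

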